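# Clear the headband off the switch box and hold its reset

## Robot

A 7-joint arm with a two-finger parallel gripper is mounted at the origin on the work surface. World frame = base frame: x ahead of the robot, y to its left, z up, the work surface at z = 0. Lengths are in m, angles in rad, forces in N, time in s.
With the tool pointing down it reaches from about 0.4 to 0.925 m from the base axis. Payload 5.6 kg.
Tool frame: the origin (TCP) lies midway between the tips of the shut fingers; the grasp point (between the pads) lies 19 mm behind it (robot.grip_point_offset is the distance from the TCP to the grasp point, in m); z points along the fingers, y is the direction in which the jaws open and shut (so a half turn about z gives the same grasp; the last joint's range is limited). The gripper opens to 85 mm and grips with 20 to 120 N. Pads are 22 mm wide; open, the fingers measure 114 mm over their backs; the gripper's body (76 mm by 85 mm) begins 54 mm behind the grasp point. The pads swing forward as they close: fully open they stand 13 mm farther back than shut.
Start: joints at [-1.357, 0.468, -0.012, 1.603, 0.006, 1.071, -0.056], TCP at [0.165, 0.629, 0.231] pointing down, gripper open.
Joint ranges: [-2.53, 2.53], [-0.31, 2.02], [-1.57, 1.55], [0.28, 2.44], [-1.29, 4.43], [0.15, 1.84], [-2.92, 2.92]. Speed limits (rad/s): [2.57, 2.57, 3.14, 3.14, 3.14, 3.14, 3.14].

## Interface

Orientations are given as [roll, pitch, yaw] about the fixed x, y, z axes, in that order (R = Rz(yaw) Ry(pitch) Rx(roll)).
In Python, from station import robot, viewer gives the robot as it stands. The module is installed in compiled form; this text tells all that it offers.
- The arm moves only by the tool step_arm, never from a script. Its argument "targets" is a list of rows, each an object with "delta_pos": the shift along the tool's x, y, z in m, a list of three; "twist": the turn about the tool's z in rad. In form: [{"delta_pos": [x, y, z], "twist": twist}, ...]. A call has 1 to 20 rows; each row shifts and turns the commanded pose from where the row before left it, along the tool's axes as they then stand; what a row does not reach is not made up. A row lasts 1/8 s, in which the tool goes at most 62.5 mm and 10.7 degrees, less where a joint would pass 70% of its speed; a pose out of reach is approached as far as the arm can. A call with a gripper value outside its range is refused whole. "grip" is the opening in per cent of the stroke, from 0 (shut) to 100 (fully open), set as the call begins (left out, the last holds). The fingers move at their own pace and stop on an object; "force" is the grip in N (left out, the last holds). Time passes only in rows, so rows that do not move let the fingers close. It gives the time, the measured TCP pose, the force and the opening at its end, in the units of the state.
- robot.state(): the state, without advancing time (a new reading comes with each control period).
- viewer.camera(name): name is "scene" or "top"; returns (picture, depth): 420x560x3 uint8, blue, green, red; 420x560 float32, m along the optical axis (not along the pixel's ray), 0 where there is no reading.
- viewer.camera_params(name): a dict with "fovy" (degrees; the focal length in pixels is half the picture's height over the tangent of half this angle, whatever the lens; pixels are square), "cx", "cy" (the principal point, pixels), "extrinsics" (4x4, takes a point from world to camera coordinates). Camera axes: x right, y up, looking along -z (the intrinsics and any distortion apply to the point x, -y, -z); pixel columns grow to the right and rows downward; lengths in m; the calibration is good to about 2 mm. A picture is of the moment at which its call begins. camera_params takes no time and is no camera call.
- robot.hand_in(): hands the job in, once; it reports no verdict.
Trained networks look in the newest picture that a camera, given by its name, has taken for a name from the list of things; names that differ only in an ending like _2 or _b are one class to them, and where a whole thing is asked for, a point or a joint stands for the part that bears it (a point fixed in the world has none). Each returns a list of dicts, best first, with "p" (0 to 1); they miss things now and then, are a little off and sometimes report something else, mostly with a low value. They report only what shows in the picture. A call takes as long as a camera call. They do not tell look-alikes from the thing itself.
- viewer.spot_in(label, camera): "rect" ([left, top, width, height] in pixels, round what is visible of it).
The state is a dict: "time": time; "qpos": joint angles; "joint_vel": joint speeds; "effort": joint torques, N m; "position": TCP position; "ee_rot": TCP orientation; "contact_force": force on the tool from outside, world axes, zero at the start; "wrist_torque": the same for the moment, N m; "width": opening from 0.0 (shut) to 1.0 (fully open).
Only numpy, scipy, OpenCV 4.12 (cv2) and the standard library are available. Lean on these libraries where they do the work, as an engineer would, in place of code of your own. Each camera call takes 0.05 s, during which the arm holds its last target.

## Task

The bench drill's switch box has tripped, and a headband frame is parked over it like an arch, in the way of the reset hole. First hang the headband over the steel rail, one leg on each side of the bar, and let go of it; then take the slim reset rod from the tool block, reach it down through the round hole in the box's cover and press the recessed button fully down. Finish while still gripping the rod and holding the button down with it; leave the other tools in the block and the other things on the bench where they are.

Things in the scene. Friction and masses are not known exactly. Their poses are not given: they have to be found in the camera images.
- switch_box: (all sizes in mm) grey steel switch box with a white cover, fixed on the bench, 160 (its x) x 100 (its y) x 80 high; origin at the centre of its underside. Its flat top cover is 10 thick with one round hole (see aperture); two raised rectangular pads (32 x 24, 8 high) sit on the other end of the cover, at x = +45, y = +20 and -20, and are not used.
- aperture (a point): centre of the 24 mm round hole in the box cover, at the cover's top surface (80 above the bench; x = -30, y = 0 in the box's frame). Right below it, out of finger reach, is the reset button
- button_top (a point): centre of the flat top of the reset button (28 mm across, pale), 40 below the cover's top surface when released; it moves down with the button
- reset_button (a joint): travel of the reset button: 0 released, 0.008 m fully down; a spring pushes it back up, with 1.6 N at the start and about 5 N fully down, then a hard stop
- headband: rigid black strap frame like an arch, 0.1 to 0.17 kg, straddling the box; arch in its y-z plane, 168 wide (y), 158 high; origin on the bench midway between the feet. Strap 24 wide (x), 8 thick; legs at y = +-76 with foot pads 44 x 16 x 36 high, 136 clear between; flat crown y = -36 to 36. Best grip: grey block on the crown, 24 (x) x 44 (y), z = 130 to 158, across x
- headband_crown (a point): middle of the underside of the headband's crown strap, 122 above its origin; this rests on the bar when hung
- headband_foot_a (a point): bottom of the foot at +y of the headband
- headband_foot_b (a point): bottom of the foot at -y of the headband
- hang_rail: steel rail fixed on the bench, left or right of the switch box: a round horizontal bar along its own y, 260 long and 16 thick, on two posts at its ends; origin on the bench under its middle
- hang_rail_mid (a point): middle of the bar, on its axis, 190 above the bench; x level across the bar, y along the bar, z up
- tool_block: wooden block fixed on the bench on the other side of the box, 70 (x) x 180 (y) x 50 high; origin at the centre of its underside. Three vertical holes, 11.5 mm wide and 38 deep, at y = -58, 0 and 58, hold three upright loose tools in any order
- reset_rod: the reset rod, the tallest of the three tools (165 long), 0.06 to 0.13 kg: straight slim steel shank 9 across and 105 long, then a plain straight wooden handle 20 across and 60 long (z = 105 to 165). Stands in a hole of the block; origin at its tip, z up along the rod
- rod_tip (a point): lower end of the reset rod, its tip
- rod_grip (a point): middle of the reset rod's handle, 135 above the tip
- punch: short thick dark steel punch standing in the block (26 across, 114 long), not used; origin at its tip
- bradawl: short tool with a bulging wooden handle (34 across, 100 long) standing in the block, not used; origin at its tip
- jar: glass jar with a steel lid, 68 across, 85 high, bystander; origin at its underside
- glue: white bottle, 52 across, 150 high, bystander; origin at its underside
- hammer: hammer, roughly 0.3 m long, lying on the bench beyond the box, bystander; origin on its axis
- tape: grey tape measure case, 70 x 38 x 62 high, bystander; origin at its underside
- offcut: wood offcut 110 x 45 x 20, bystander; origin at its underside
- tin: open steel tin, 80 across, 55 high, bystander; origin at its underside
There are look-alikes about, which are no part of the job. Several things have the shape of the headband; the one meant has the colours described above.

How it is judged:
By the outcome, as a careful person would: the job done as asked, in the order asked, and still so for the second after the job is handed in, while the arm keeps its last pose, push and grip.
It also fails if it takes over 59 s, if anything falls off the work surface, if the arm or the gripper's body presses on something with over 40 N, if the wrist force passes 120 N, or if a joint passes its speed limit or range.

## Working session

There is one attempt and no reset: what is moved stays moved. The work goes in short steps, Python scripts to look and compute and a tool call to move; the robot and the scene stay as the last step left them, time stands still between calls to the robot, and variables do not carry over. Pictures are saved under pics/ and viewed, and the job is handed in when it is done.

Besides the shell and the picture viewer there is one more tool, called after "Call:" as name(argument=value, ...), one argument or row to a line, values as JSON. step_arm: Moves the arm, as the interface text tells. Its arguments: {"type":"object","properties":{"targets":{"type":"array","items":{"type":"object","properties":{"delta_pos":{"type":"array","items":{"type":"number"}},"twist":{"type":"number"}}}},"grip":{"type":"number"},"force":{"type":"number"}},"required":["targets"]}

```bash
mkdir -p pics; cat > h.py <<'E'
import numpy as np, cv2
from station import robot, viewer
def cam(n):
    p=viewer.camera_params(n); im,d=viewer.camera(n); np.savez(f'{n}.npz',im=im,d=d); return p,im,d
def pts(p,d):
    f=210/np.tan(np.radians(p['fovy'])/2)
    v,u=np.mgrid[:420,:560]
    X=np.stack([(u-p['cx'])/f*d,-(v-p['cy'])/f*d,-d,np.ones_like(d)],-1)
    W=X@np.linalg.inv(np.array(p['extrinsics'])).T
    W=W[...,:3]; W[d<=0]=np.nan
    return W
E
python3 - <<'E'
from h import *
s=robot.state(); print(s)
for n in('scene','top'):
    p,im,d=cam(n); print(p)
    cv2.imwrite(f'pics/{n}1.png',im)
    if n=='top' or 1:
        for l in ['switch_box','headband','hang_rail','tool_block','reset_rod','aperture']:
            print(n,l,[(np.round(r['rect']).tolist(),round(r['p'],2)) for r in viewer.spot_in(l,n)])
E
```

```text
{'time': 0.0, 'qpos': array([-1.35700811,  0.46842285, -0.01160695,  1.60363557,  0.00600962,
        1.07147644, -0.05631304]), 'joint_vel': array([ 0.00048014,  0.00013117, -0.00154533,  0.0021093 ,  0.0003662 ,
        0.00033029, -0.00104046]), 'effort': array([-2.18369969e-04, -5.32383513e+01,  2.12670659e-02, -2.51310933e+01,
        1.14200881e-02,  7.81365292e-03,  4.45105559e-05]), 'position': array([0.16500203, 0.62809715, 0.2303038 ]), 'ee_rot': array([-3.13968983e+00,  1.37495332e-04,  2.88473592e+00]), 'contact_force': array([-0.46448511, -0.08183893,  0.27977614]), 'wrist_torque': array([-0.05467064, -0.01830568,  0.05648508]), 'width': 1.0023036778858991}
{'fovy': 52.564405294681144, 'cx': 284.5421663866223, 'cy': 210.50698808952362, 'extrinsics': array([[-0.26558334,  0.9640518 ,  0.00834326,  0.13965825],
       [-0.81848128, -0.23003688,  0.52647073,  0.31968711],
       [ 0.50946432,  0.13299306,  0.85015231, -1.44398646],
       [ 0.        ,  0.        ,  0.        ,  1.        ]])}
scene switch_box [([261.0, 208.0, 58.0, 68.0], 0.58), ([382.0, 258.0, 73.0, 36.0]
[... 646 characters left out ...]
533144, -0.48917689],
       [-0.10559796,  0.01224721,  0.99433348, -1.43710969],
       [ 0.        ,  0.        ,  0.        ,  1.        ]])}
top switch_box [([241.0, 177.0, 40.0, 65.0], 0.88), ([229.0, 113.0, 78.0, 28.0], 0.65), ([116.0, 202.0, 12.0, 8.0], 0.58), ([133.0, 194.0, 10.0, 8.0], 0.5)]
top headband [([354.0, 284.0, 27.0, 64.0], 0.69), ([124.0, 269.0, 60.0, 29.0], 0.67), ([232.0, 210.0, 55.0, 19.0], 0.59), ([227.0, 112.0, 82.0, 30.0], 0.5)]
top hang_rail [([313.0, 193.0, 119.0, 35.0], 0.92)]
top tool_block [([116.0, 191.0, 64.0, 29.0], 0.73)]
top reset_rod [([314.0, 193.0, 118.0, 34.0], 0.48)]
top aperture [([241.0, 176.0, 39.0, 65.0], 0.7), ([347.0, 127.0, 21.0, 26.0], 0.15)]
```

```bash
python3 - <<'E'
import cv2
for n in('scene','top'):
    im=cv2.imread(f'pics/{n}1.png'); cv2.imwrite(f'pics/{n}1b.png',cv2.resize(im[90:390,100:480] if n=='top' else im[90:390,90:470],None,fx=2,fy=2,interpolation=cv2.INTER_CUBIC))
E
```

```text
(no output)
```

View pics/scene1b.png

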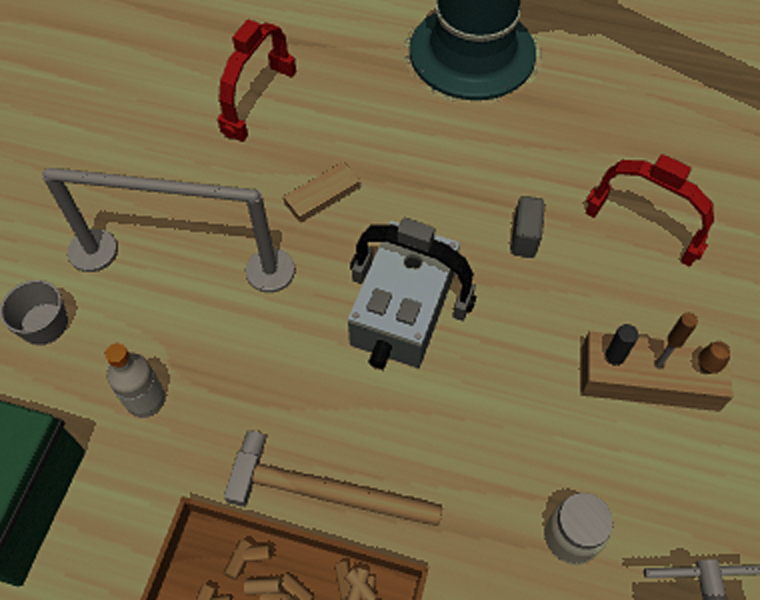

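View pics/top1b.png

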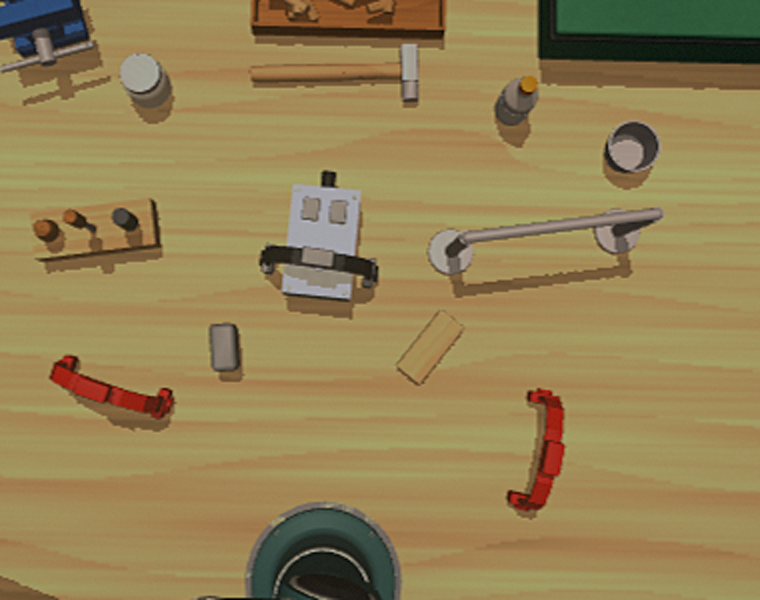

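The real (black) headband straddles the box at top (318,257 in the crop), with the rail to the right and the tool block to the left. The rod is the tall brown handle in the middle hole. Next I'll measure these with depth.

```bash
python3 - <<'E'
from h import *
for n in('top','scene'):
    z=np.load(n+'.npz'); p=viewer.camera_params(n); W=pts(p,z['d'].astype(float)); im=z['im']
    np.save(n+'W.npy',W)
    g=W[...,2]; print(n,'bench z med',np.nanmedian(g))
    H=g
    def rep(name,m):
        q=W[m]; 
        if len(q)<3: print(name,len(q));return
        c=q.mean(0); e=q[:,:2]-q[:,:2].mean(0); u,s,vt=np.linalg.svd(e,full_matrices=False)
        (cx,cy),sz,a=cv2.minAreaRect((q[:,:2]*1000).astype(np.float32))
        print(n,name,len(q),c.round(4),'z',q[:,2].min().round(3),q[:,2].max().round(3),'ax deg',np.degrees(np.arctan2(vt[0,1],vt[0,0])).round(1),'rect',round(cx,1),round(cy,1),np.round(sz,1),round(a,1))
    X,Y=W[...,0],W[...,1]
    roi=(X>.35)&(X<.8)&(abs(Y)<.5)
    rep('bar',roi&(Y<-.12)&(abs(g-.197)<.008)&(X<.75))
    rep('box top',roi&(abs(Y)<.2)&(abs(g-.08)<.004))
    rep('pads',roi&(abs(Y)<.2)&(abs(g-.088)<.003))
    rep('crown block',roi&(abs(Y)<.2)&(abs(g-.158)<.006))
    rep('crown all',roi&(abs(Y)<.2)&(g>.115))
    rep('block top',roi&(Y>.2)&(abs(g-.05)<.004))
    rep('tools>.115',roi&(Y>.2)&(g>.13))
    rep('tool mid',roi&(Y>.2)&(g>.07)&(g<.13))
E
```

```text
top bench z med 0.0009269351075786858
top bar 593 [ 0.5155 -0.3125  0.197 ] z 0.189 0.205 ax deg -81.7 rect 515.8 -313.3 [ 19.4 277.4] 8.5
top box top 1151 [0.5002 0.0114 0.0805] z 0.076 0.084 ax deg 175.4 rect 496.8 -45.7 [278.1 160.2] 85.5
top pads 223 [0.5231 0.0097 0.0872] z 0.085 0.091 ax deg 179.1 rect 476.9 -42.6 [258.  162.4] 67.4
top crown block 135 [0.4696 0.0124 0.1581] z 0.153 0.163 ax deg -85.8 rect 473.6 -72.9 [ 28.6 221. ] 2.0
top crown all 469 [ 0.4744 -0.0238  0.1466] z 0.115 0.205 ax deg 95.9 rect 474.4 -61.6 [ 45.8 280.3] 4.3
top block top 910 [0.5205 0.347  0.0502] z 0.046 0.054 ax deg -58.0 rect 616.6 350.2 [187.5 298.1] 88.5
top tools>.115 151 [0.6448 0.4076 0.1527] z 0.13 0.181 ax deg -154.6 rect 651.4 402.9 [351.6  73.3] 30.8
top tool mid 928 [0.7004 0.3616 0.095 ] z 0.07 0.13 ax deg -168.7 rect 659.0 358.5 [311.1 231.7] 9.8
scene bench z med 0.0017869817617388595
scene bar 687 [ 0.5179 -0.3103  0.1968] z 0.189 0.203 ax deg 98.4 rect 516.3 -313.5 [ 18.5 280.2] 8.5
scene box top 1339 [0.5152 0.0116 0.081 ] z 0.076 0.084 ax deg -11.8 rect 493.7 -49.1 [286.3 163. ] 84.6
scene pads 241 [0.5358 0.0037 0.0882] z 0.085 0.091 ax deg 84.2 rect 522.3 -39.7 [145.4 283.8] 11.3
scene crown block 182 [ 0.4751 -0.0089  0.1586] z 0.152 0.164 ax deg 98.7 rect 481.0 -77.6 [ 30.1 234.1] 6.7
scene crown all 718 [ 0.4807 -0.0373  0.1466] z 0.115 0.203 ax deg 97.1 rect 475.9 -58.6 [ 45.6 284.2] 4.5
scene block top 1355 [0.5292 0.3499 0.051 ] z 0.046 0.054 ax deg 124.9 rect 624.0 351.0 [186.8 312.7] 88.2
scene tools>.115 258 [0.6412 0.4088 0.1522] z 0.13 0.181 ax deg 25.2 rect 653.9 403.4 [346.7  66.6] 29.3
scene tool mid 1539 [0.6927 0.3512 0.0929] z 0.07 0.13 ax deg 2.6 rect 643.7 386.7 [231.9 298.4] 83.1
```

```bash
python3 - <<'E'
from h import *
for n in('top','scene'):
    z=np.load(n+'.npz'); W=np.load(n+'W.npy'); X,Y,g=W[...,0],W[...,1],W[...,2]
    def rep(name,m,k=1):
        nn,L,st,_=cv2.connectedComponentsWithStats(m.astype(np.uint8))
        for i in (1+np.argsort(-st[1:,4]))[:k]:
            q=W[L==i]
            (cx,cy),sz,a=cv2.minAreaRect((q[:,:2]*1000).astype(np.float32))
            print(n,name,len(q),q.mean(0).round(4),'z',q[:,2].min().round(3),q[:,2].max().round(3),'rect',round(cx,1),round(cy,1),np.round(sz,1),round(a,1),'px',st[i][:4])
    with np.errstate(invalid='ignore'):
        rep('box top',(abs(Y)<.1)&(X>.38)&(X<.63)&(abs(g-.08)<.005),3)
        rep('pads',(abs(Y)<.1)&(X>.4)&(X<.63)&(abs(g-.0885)<.003),2)
        rep('crown block',(abs(Y-.01)<.1)&(X>.4)&(X<.55)&(abs(g-.158)<.007))
        rep('crown strap',(abs(Y-.01)<.12)&(X>.4)&(X<.55)&(g>.1))
        rep('block top',(Y>.2)&(X>.4)&(X<.6)&(abs(g-.05)<.004))
        rep('tall',(Y>.2)&(X>.4)&(X<.6)&(g>.125))
        rep('talltop',(Y>.2)&(X>.4)&(X<.6)&(g>.17))
        rep('tools',(Y>.2)&(X>.4)&(X<.6)&(g>.08),3)
        rep('bar',(Y<-.12)&(X<.6)&(X>.4)&(abs(g-.197)<.01))
        # bar axis
        m=(Y<-.12)&(X<.6)&(X>.4)&(abs(g-.197)<.01); q=W[m]; 
        c=q.mean(0)
        k=np.polyfit(q[:,1],q[:,0],1); print('bar x = %.4f*y+%.4f'%tuple(k),'z at ends',np.polyfit(q[:,1],q[:,2],1), 'zq',np.quantile(q[:,2],[.5,.9,.97]), 'y',q[:,1].min(),q[:,1].max())
E
```

```text
top box top 827 [0.5323 0.0088 0.0806] z 0.075 0.085 rect 533.7 9.5 [99.9 96.3] 84.8 px [243 182  37  36]
top box top 431 [0.4413 0.0176 0.0804] z 0.075 0.085 rect 442.0 16.7 [99.5 42.2] 84.8 px [240 222  36  18]
top box top 4 [ 0.4665 -0.0628  0.083 ] z 0.081 0.085 rect 466.9 -62.6 [1.9 9. ] 72.7 px [285 221   2   4]
top pads 58 [ 0.5437 -0.0109  0.0882] z 0.086 0.091 rect 544.3 -11.2 [25.2 30.7] 80.0 px [263 190  10  12]
top pads 56 [0.5476 0.0274 0.0883] z 0.086 0.091 rect 547.7 27.3 [23.3 29.6] 89.9 px [251 189   9  11]
top crown block 137 [0.4694 0.0153 0.1582] z 0.151 0.165 rect 469.9 15.5 [43.6 24.2] 82.5 px [250 213  17  11]
top crown strap 441 [0.4692 0.0148 0.1339] z 0.1 0.166 rect 470.0 15.7 [143.9  24.4] 83.1 px [234 213  50  15]
top block top 882 [0.5139 0.3495 0.0502] z 0.046 0.054 rect 516.8 353.3 [ 71.1 181.4] 8.4 px [115 189  63  31]
top tall 78 [0.5149 0.3501 0.1651] z 0.125 0.181 rect 516.2 352.9 [20.4 19.2] 55.3 px [131 195  12   9]
top talltop 45 [0.5161 0.3524 0.1766] z 0.171 0.181 rect 516.4 351.9 [17.3 21.4] 3.8 px [131 195   8   7]
top tools 112 [0.5061 0.405
[... 1515 characters left out ...]
 [424 246  15  17]
scene talltop 64 [0.5171 0.354  0.1769] z 0.17 0.181 rect 516.7 354.0 [19.2 16. ] 62.0 px [429 246  10   9]
scene tools 181 [0.5195 0.3528 0.1499] z 0.083 0.181 rect 517.2 353.8 [19.3 16.9] 63.0 px [421 246  18  23]
scene tools 172 [0.529  0.2956 0.1141] z 0.08 0.132 rect 524.7 296.2 [26.6 23.9] 7.6 px [395 252  14  18]
scene tools 170 [0.5121 0.4091 0.1013] z 0.08 0.115 rect 508.7 410.6 [28.6 28. ] 21.4 px [440 261  15  15]
scene bar 706 [ 0.5179 -0.3093  0.1966] z 0.187 0.203 rect 516.6 -313.5 [ 19.2 280.2] 8.5 px [111 174 110  19]
bar x = -0.1471*y+0.4724 z at ends [-0.00165369  0.19605647] zq [0.19731895 0.20032022 0.20156089] y -0.4525013573090525 -0.17453680431741322
```

```bash
cat >> h.py <<'E'
def go(px,py,pz,yawdeg=None,s=None):
    s=s or robot.state(); p=np.array(s['position']); psi=s['ee_rot'][2]
    from scipy.spatial.transform import Rotation as Ro
    R=Ro.from_euler('xyz',s['ee_rot']).as_matrix()
    d=R.T@(np.array([px,py,pz])-p)
    tw=None
    if yawdeg is not None:
        e=np.radians(yawdeg)-psi; e=(e+np.pi)%(2*np.pi)-np.pi; tw=-e
    print('t',round(s['time'],2),'pos',p.round(4),'rpy deg',np.degrees(s['ee_rot']).round(2),'F',np.round(s['contact_force'],1),'w',round(s['width'],3))
    print(' tool delta',d.round(4),'twist',tw, 'then world->tool after twist:', None if tw is None else np.round([ (np.cos(np.radians(yawdeg))*(px-p[0])+np.sin(np.radians(yawdeg))*(py-p[1])), (np.sin(np.radians(yawdeg))*(px-p[0])-np.cos(np.radians(yawdeg))*(py-p[1])), p[2]-pz],4))
E
python3 -c "
from h import *
go(.4698,.0165,.25,83.4)
go(.45,.40,.25,83.4)"
```

```text
t 0.7 pos [0.1651 0.6287 0.2313] rpy deg [180.     0.   165.28] F [-0.1  0.1 -0. ] w 0.998
 tool delta [-0.4502 -0.5147 -0.0187] twist 1.4291014101550252 then world->tool after twist: [-0.5731  0.373  -0.0187]
t 0.7 pos [0.1651 0.6287 0.2313] rpy deg [180.     0.   165.28] F [-0.1  0.1 -0. ] w 0.998
 tool delta [-0.3336 -0.1488 -0.0187] twist 1.4291014101550252 then world->tool after twist: [-0.1944  0.3093 -0.0187]
```

Call:
step_arm(
  targets=[
    {"delta_pos":[-0.0417,-0.0186,-0.0023],"twist":0},
    {"delta_pos":[-0.0417,-0.0186,-0.0023],"twist":0},
    {"delta_pos":[-0.0417,-0.0186,-0.0023],"twist":0},
    {"delta_pos":[-0.0417,-0.0186,-0.0023],"twist":0},
    {"delta_pos":[-0.0417,-0.0186,-0.0023],"twist":0},
    {"delta_pos":[-0.0417,-0.0186,-0.0023],"twist":0},
    {"delta_pos":[-0.0417,-0.0186,-0.0023],"twist":0},
    {"delta_pos":[-0.0417,-0.0186,-0.0023],"twist":0},
    {"delta_pos":[0,0,0],"twist":0.159},
    {"delta_pos":[0,0,0],"twist":0.159},
    {"delta_pos":[0,0,0],"twist":0.159},
    {"delta_pos":[0,0,0],"twist":0.159},
    {"delta_pos":[0,0,0],"twist":0.159},
    {"delta_pos":[0,0,0],"twist":0.159},
    {"delta_pos":[0,0,0],"twist":0.159},
    {"delta_pos":[0,0,0],"twist":0.159},
    {"delta_pos":[0,0,0],"twist":0.157},
    {"delta_pos":[0,0,0],"twist":0},
  ],
  grip=100,
  force=80,
)

```text
time: 2.95
position: [0.4499, 0.4001, 0.2497]
ee_rot: [3.141, 0.0, 1.458]
contact_force: [-0.4, 0.2, 0.6]
width: 1.0
```

```bash
python3 -c "
from h import *
go(.4698,.0165,.22,83.4)"
```

```text
t 2.95 pos [0.4499 0.4001 0.2497] rpy deg [179.99   0.    83.52] F [-0.4  0.2  0.6] w 1.0
 tool delta [-0.3789  0.0631  0.0298] twist 0.002019713224598707 then world->tool after twist: [-0.3788  0.0639  0.0297]
```

Call:
step_arm(
  targets=[
    {"delta_pos":[-0.0379,0.0063,0],"twist":0.002},
    {"delta_pos":[-0.0379,0.0063,0],"twist":0},
    {"delta_pos":[-0.0379,0.0063,0],"twist":0},
    {"delta_pos":[-0.0379,0.0063,0],"twist":0},
    {"delta_pos":[-0.0379,0.0063,0],"twist":0},
    {"delta_pos":[-0.0379,0.0063,0],"twist":0},
    {"delta_pos":[-0.0379,0.0063,0],"twist":0},
    {"delta_pos":[-0.0379,0.0063,0],"twist":0},
    {"delta_pos":[-0.0379,0.0063,0],"twist":0},
    {"delta_pos":[-0.0379,0.0065,0],"twist":0},
    {"delta_pos":[0,0,0],"twist":0},
  ],
)

```text
time: 4.32
position: [0.4687, 0.0133, 0.2501]
ee_rot: [3.141, 0.0, 1.451]
contact_force: [0.1, 1.4, -0.7]
width: 0.999
```

```bash
python3 -c "
from h import *
go(.4698,.0165,.126,83.4)
p,im,d=cam('scene'); cv2.imwrite('pics/s2.png',cv2.resize(im[60:360,150:450],None,fx=2,fy=2))"
```

```text
t 4.33 pos [0.4687 0.0133 0.2501] rpy deg [179.94   0.    83.14] F [ 0.1  1.4 -0.7] w 0.999
 tool delta [0.0033 0.0006 0.1241] twist -0.004561898243749418 then world->tool after twist: [0.0033 0.0008 0.1241]
```

View pics/s2.png

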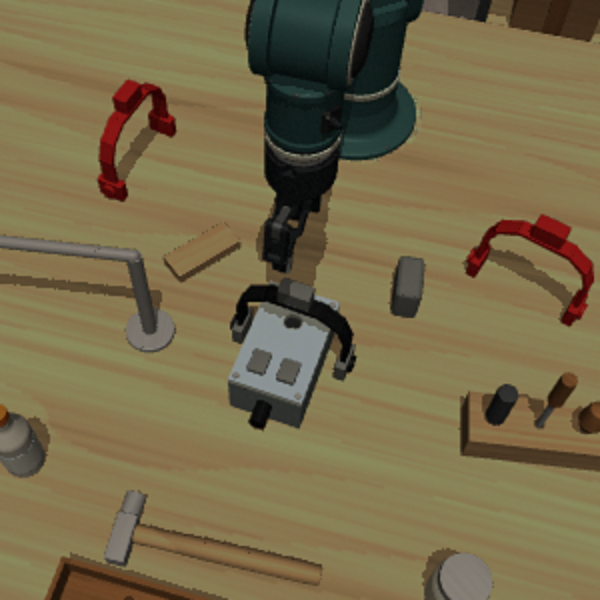

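Gripper is over the headband; the crown block is at (297,293) in the crop. Descending.

Call:
step_arm(
  targets=[
    {"delta_pos":[0,0,0.02],"twist":0},
    {"delta_pos":[0,0,0.025],"twist":0},
    {"delta_pos":[0,0,0.025],"twist":0},
    {"delta_pos":[0,0,0.0],"twist":0},
  ],
)

```text
time: 4.88
position: [0.4673, 0.0174, 0.1783]
ee_rot: [-3.138, 0.001, 1.457]
contact_force: [-0.5, 0.8, -0.2]
width: 1.0
```

```bash
python3 -c "
from h import *
go(.4698,.0165,.126,83.4)"
```

```text
t 4.88 pos [0.4673 0.0174 0.1783] rpy deg [-1.7979e+02  7.0000e-02  8.3480e+01] F [-0.5  0.8 -0.2] w 1.0
 tool delta [-0.0006  0.0028  0.0523] twist 0.0014816091420644106 then world->tool after twist: [-0.0006  0.0026  0.0523]
```

Call:
step_arm(
  targets=[
    {"delta_pos":[0,0.0015,0.018],"twist":0},
    {"delta_pos":[0,0,0.018],"twist":0},
    {"delta_pos":[0,0,0.016],"twist":0},
    {"delta_pos":[0,0,0.0],"twist":0},
  ],
)

```text
time: 5.38
position: [0.4696, 0.0164, 0.1272]
ee_rot: [-3.14, 0.0, 1.455]
contact_force: [0.3, -1.1, -0.0]
width: 1.0
```

```bash
python3 -c "
from h import *
go(.4698,.0165,.126,83.4)
p,im,d=cam('scene'); cv2.imwrite('pics/s3.png',cv2.resize(im[120:300,200:380],None,fx=3,fy=3))"
```

```text
t 5.38 pos [0.4696 0.0164 0.1272] rpy deg [-1.7992e+02  3.0000e-02  8.3350e+01] F [ 0.3 -1.1 -0. ] w 1.0
 tool delta [0.0001 0.0001 0.0012] twist -0.0009541549790283987 then world->tool after twist: [0.0001 0.0001 0.0012]
```

View pics/s3.png

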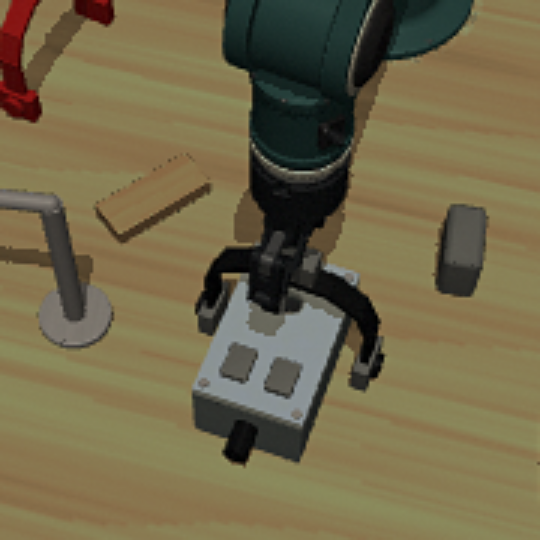

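Call:
step_arm(
  targets=[
    {"delta_pos":[0,0,0],"twist":0},
    {"delta_pos":[0,0,0],"twist":0},
    {"delta_pos":[0,0,0],"twist":0},
    {"delta_pos":[0,0,0],"twist":0},
    {"delta_pos":[0,0,0],"twist":0},
    {"delta_pos":[0,0,0],"twist":0},
  ],
  grip=0,
  force=80,
)

```text
time: 6.18
position: [0.4701, 0.0161, 0.1281]
ee_rot: [3.142, -0.001, 1.453]
contact_force: [-2.4, 0.4, 5.8]
width: 0.267
```

Call:
step_arm(
  targets=[
    {"delta_pos":[0,0,-0.01],"twist":0},
    {"delta_pos":[0,0,-0.02],"twist":0},
    {"delta_pos":[0,0,-0.02],"twist":0},
    {"delta_pos":[0,0,0],"twist":0},
  ],
)

```text
time: 6.68
position: [0.4711, 0.0162, 0.179]
ee_rot: [3.138, -0.001, 1.454]
contact_force: [-0.2, -0.4, -2.3]
width: 0.268
```

```bash
python3 -c "
from h import *
go(.516,-.3134,.345,8.4)
p,im,d=cam('scene'); cv2.imwrite('pics/s4.png',cv2.resize(im[120:300,200:380],None,fx=3,fy=3))"
```

```text
t 6.67 pos [0.4711 0.0162 0.179 ] rpy deg [ 1.7982e+02 -8.0000e-02  8.3300e+01] F [-0.2 -0.4 -2.3] w 0.268
 tool delta [-0.3219  0.0836 -0.1662] twist 1.307310580816844 then world->tool after twist: [-0.0037  0.3326 -0.166 ]
```

View pics/s4.png

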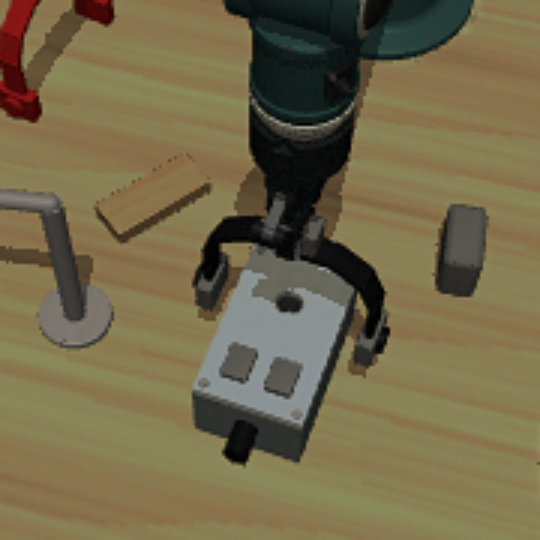

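Held and lifted (feet clear of the bench). Raising, turning, and moving over the rail.

Call:
step_arm(
  targets=[
    {"delta_pos":[0,0,-0.03],"twist":0},
    {"delta_pos":[0,0,-0.03],"twist":0},
    {"delta_pos":[0,0,-0.03],"twist":0},
    {"delta_pos":[0,0,-0.03],"twist":0},
    {"delta_pos":[0,0,-0.03],"twist":0},
    {"delta_pos":[0,0,-0.026],"twist":0},
    {"delta_pos":[0,0,0],"twist":0.131},
    {"delta_pos":[0,0,0],"twist":0.131},
    {"delta_pos":[0,0,0],"twist":0.131},
    {"delta_pos":[0,0,0],"twist":0.131},
    {"delta_pos":[0,0,0],"twist":0.131},
    {"delta_pos":[0,0,0],"twist":0.131},
    {"delta_pos":[0,0,0],"twist":0.131},
    {"delta_pos":[0,0,0],"twist":0.131},
    {"delta_pos":[0,0,0],"twist":0.131},
    {"delta_pos":[0,0,0],"twist":0.128},
    {"delta_pos":[0,0,0],"twist":0},
  ],
)

```text
time: 8.85
position: [0.4696, 0.0161, 0.3527]
ee_rot: [3.141, 0.002, 0.148]
contact_force: [-1.2, 0.3, -1.8]
width: 0.267
```

```bash
python3 -c "
from h import *
go(.516,-.3134,.355,8.4)"
```

```text
t 8.85 pos [0.4696 0.0161 0.3527] rpy deg [1.7998e+02 1.0000e-01 8.4900e+00] F [-1.2  0.3 -1.8] w 0.267
 tool delta [-0.0028  0.3327 -0.0022] twist 0.001626835831885387 then world->tool after twist: [-0.0022  0.3327 -0.0023]
```

Call:
step_arm(
  targets=[
    {"delta_pos":[-0.0003,0.02,-0.0003],"twist":0},
    {"delta_pos":[-0.0003,0.036,-0.0003],"twist":0},
    {"delta_pos":[-0.0003,0.036,-0.0003],"twist":0},
    {"delta_pos":[-0.0003,0.036,-0.0003],"twist":0},
    {"delta_pos":[-0.0003,0.036,-0.0003],"twist":0},
    {"delta_pos":[-0.0003,0.036,-0.0003],"twist":0},
    {"delta_pos":[-0.0003,0.036,-0.0003],"twist":0},
    {"delta_pos":[-0.0003,0.036,-0.0003],"twist":0},
    {"delta_pos":[0,0.036,0],"twist":0},
    {"delta_pos":[0,0.0247,0],"twist":0},
    {"delta_pos":[0,0,0],"twist":0},
    {"delta_pos":[0,0,0],"twist":0},
  ],
)

```text
time: 10.35
position: [0.5163, -0.3124, 0.3553]
ee_rot: [-3.14, 0.001, 0.149]
contact_force: [-1.0, 1.3, -1.6]
width: 0.265
```

```bash
cat > look.py <<'E'
import sys
from h import *
n,tag=sys.argv[1:3]; y0,y1,x0,x1,f=map(int,sys.argv[3:8])
p,im,d=cam(n); np.save(n+'W.npy',pts(p,d.astype(float)))
cv2.imwrite(f'pics/{tag}.png',cv2.resize(im[y0:y1,x0:x1],None,fx=f,fy=f,interpolation=cv2.INTER_CUBIC))
E
python3 -c "
from h import *
go(.516,-.3134,.355,8.4)"; python3 look.py top t5 140 290 270 470 4; python3 look.py scene s5 90 270 80 260 3
python3 - <<'E'
from h import *
for n in('top','scene'):
    W=np.load(n+'W.npy'); X,Y,g=W[...,0],W[...,1],W[...,2]
    with np.errstate(invalid='ignore'): m=(Y<-.12)&(X<.6)&(X>.4)&(abs(g-.197)<.01)
    q=W[m]; print(n,len(q),np.polyfit(q[:,1],q[:,0],1),q[:,1].min(),q[:,1].max())
    for zl in ((.225,.27),):
        with np.errstate(invalid='ignore'): m=(Y<-.2)&(Y>-.42)&(X<.66)&(X>.38)&(g>zl[0])&(g<zl[1])
        nn,L,st,ce=cv2.connectedComponentsWithStats(m.astype(np.uint8))
        for i in range(1,nn):
            if st[i,4]>8: print(' foot',st[i],W[L==i].mean(0).round(3),W[L==i].min(0).round(3),W[L==i].max(0).round(3))
E
```

```text
t 10.35 pos [ 0.5163 -0.3124  0.3553] rpy deg [-1.7993e+02  5.0000e-02  8.5200e+00] F [-1.   1.3 -1.6] w 0.265
 tool delta [-0.0005  0.0009  0.0003] twist 0.0020080954428305375 then world->tool after twist: [-0.0005  0.0009  0.0003]
top 292 [-0.15072504  0.46889883] -0.31371078384364925 -0.17636626379978135
 foot [371 165  16  11  99] [ 0.589 -0.292  0.255] [ 0.581 -0.318  0.229] [ 0.605 -0.279  0.268]
scene 625 [-0.14705491  0.47232532] -0.45379064022075843 -0.175169160084894
 foot [159 138  21  14 225] [ 0.446 -0.318  0.253] [ 0.428 -0.343  0.231] [ 0.453 -0.299  0.269]
 foot [140 188  23  16 244] [ 0.598 -0.295  0.255] [ 0.582 -0.32   0.231] [ 0.607 -0.276  0.27 ]
```

View pics/t5.png

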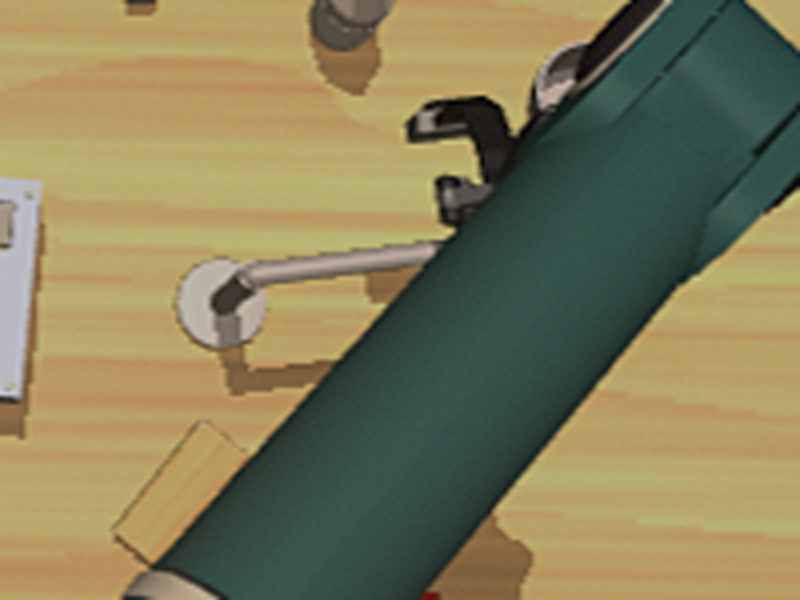

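View pics/s5.png

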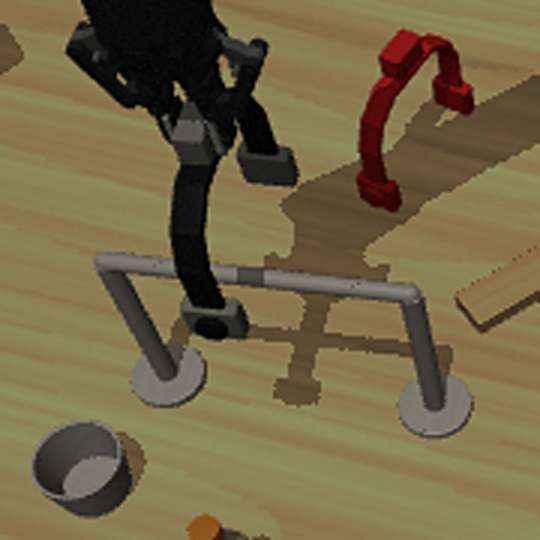

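Headband straddles the bar, feet on either side (scene crop: feet at (215,317) and (268,165)). Lowering.

Call:
step_arm(
  targets=[
    {"delta_pos":[0,0,0.02],"twist":0},
    {"delta_pos":[0,0,0.03],"twist":0},
    {"delta_pos":[0,0,0.03],"twist":0},
    {"delta_pos":[0,0,0.03],"twist":0},
    {"delta_pos":[0,0,0.02],"twist":0},
    {"delta_pos":[0,0,0.01],"twist":0},
    {"delta_pos":[0,0,0.003],"twist":0},
    {"delta_pos":[0,0,0],"twist":0},
  ],
)

```text
time: 11.45
position: [0.5167, -0.3137, 0.2138]
ee_rot: [3.141, -0.001, 0.147]
contact_force: [1.1, -0.1, -2.0]
width: 0.268
```

Call:
step_arm(
  targets=[
    {"delta_pos":[0,0,0.003],"twist":0},
    {"delta_pos":[0,0,0.002],"twist":0},
    {"delta_pos":[0,0,0],"twist":0},
  ],
)

```text
time: 11.82
position: [0.5163, -0.3134, 0.2081]
ee_rot: [-3.141, -0.0, 0.147]
contact_force: [0.1, 1.1, -1.6]
width: 0.27
```

Call:
step_arm(
  targets=[
    {"delta_pos":[0,0,0.003],"twist":0},
    {"delta_pos":[0,0,0],"twist":0},
  ],
)

```text
time: 12.08
position: [0.5162, -0.3133, 0.2048]
ee_rot: [-3.141, 0.0, 0.147]
contact_force: [0.2, -0.4, -1.8]
width: 0.269
```

```bash
python3 -c "
from h import *
go(.516,-.3134,.355,8.4)"; python3 look.py scene s6 90 270 80 260 3
```

```text
t 12.07 pos [ 0.5162 -0.3133  0.2048] rpy deg [-1.7998e+02  2.0000e-02  8.4100e+00] F [ 0.2 -0.4 -1.8] w 0.269
 tool delta [-0.0003  0.     -0.1502] twist 0.000134370267308892 then world->tool after twist: [-2.000e-04  1.000e-04 -1.502e-01]
```

View pics/s6.png

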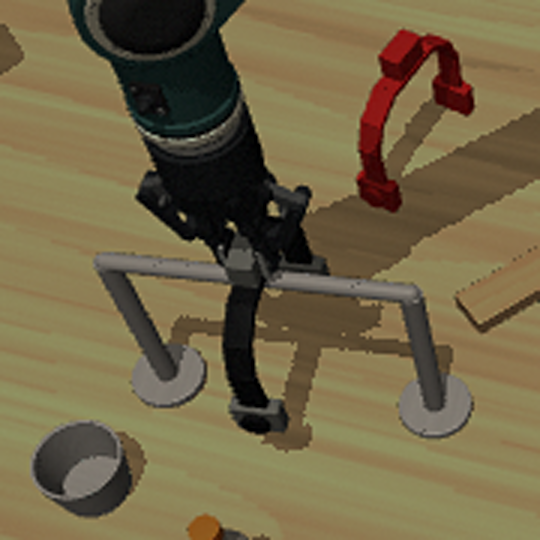

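Nearly touching. Going down 1.5 mm at a time until it makes contact.

Call:
step_arm(
  targets=[
    {"delta_pos":[0,0,0.0015],"twist":0},
    {"delta_pos":[0,0,0],"twist":0},
  ],
)

```text
time: 12.38
position: [0.5164, -0.3136, 0.2041]
ee_rot: [3.142, -0.001, 0.147]
contact_force: [-0.9, 1.2, 3.0]
width: 0.264
```

Call:
step_arm(
  targets=[
    {"delta_pos":[0,0,0.0015],"twist":0},
    {"delta_pos":[0,0,0],"twist":0},
  ],
)

```text
time: 12.62
position: [0.5165, -0.3136, 0.2039]
ee_rot: [-3.141, -0.001, 0.147]
contact_force: [-3.3, 3.4, 12.8]
width: 0.269
```

Call:
step_arm(
  targets=[
    {"delta_pos":[0,0,-0.0015],"twist":0},
    {"delta_pos":[0,0,0],"twist":0},
    {"delta_pos":[0,0,0],"twist":0},
    {"delta_pos":[0,0,0],"twist":0},
    {"delta_pos":[0,0,0],"twist":0},
    {"delta_pos":[0,0,0],"twist":0},
  ],
  grip=100,
)

```text
time: 13.38
position: [0.5163, -0.3134, 0.2035]
ee_rot: [-3.142, 0.0, 0.147]
contact_force: [0.6, -0.2, 0.4]
width: 0.999
```

Call:
step_arm(
  targets=[
    {"delta_pos":[0,0,-0.01],"twist":0},
    {"delta_pos":[0,0,-0.02],"twist":0},
    {"delta_pos":[0,0,-0.02],"twist":0},
    {"delta_pos":[0,0,-0.03],"twist":0},
    {"delta_pos":[0,0,0],"twist":0},
  ],
)

```text
time: 14.0
position: [0.5175, -0.3146, 0.2874]
ee_rot: [3.139, -0.005, 0.147]
contact_force: [-1.0, 0.5, -0.6]
width: 1.0
```

```bash
python3 look.py scene s7 90 270 80 260 3; python3 -c "
from h import *
go(.470,.016,.285,98.5)
go(.5165,.353,.285,98.5)"
```

```text
t 14.05 pos [ 0.5169 -0.3139  0.2856] rpy deg [179.92  -0.18   8.41] F [ 0.2 -0.1 -0.4] w 1.003
 tool delta [ 1.900e-03 -3.332e-01  2.000e-04] twist -1.5724482145751608 then world->tool after twist: [0.3332 0.0024 0.0006]
t 14.05 pos [ 0.5169 -0.3139  0.2856] rpy deg [179.92  -0.18   8.41] F [ 0.2 -0.1 -0.4] w 1.003
 tool delta [ 9.710e-02 -6.598e-01  1.000e-04] twist -1.5724482145751608 then world->tool after twist: [6.596e-01 9.820e-02 6.000e-04]
```

View pics/s7.png

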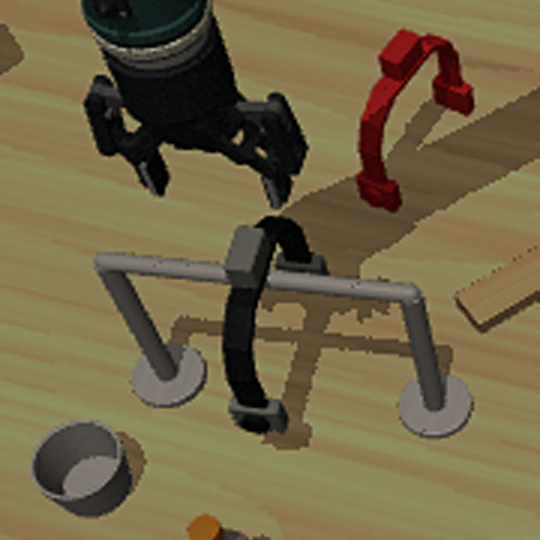

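Headband hangs on the bar with a leg on each side, released. The hole is now uncovered, so I'll measure it and the rod again.

```bash
python3 look.py top t8 160 260 100 300 4; python3 look.py scene s8 180 300 250 450 4
python3 - <<'E'
from h import *
for n in('top','scene'):
    W=np.load(n+'W.npy'); im=np.load(n+'.npz')['im']; X,Y,g=W[...,0],W[...,1],W[...,2]
    with np.errstate(invalid='ignore'):
        m=(abs(Y)<.1)&(X>.38)&(X<.63)&(g>.074)&(g<.095)
        h=(abs(Y-.016)<.022)&(abs(X-.471)<.022)&~(g>.07)
        t=(Y>.3)&(Y<.4)&(X>.4)&(X<.6)&(g>.17)
        sh=(Y>.3)&(Y<.4)&(X>.4)&(X<.6)&(g>.06)&(g<.115)
    nn,L,st,_=cv2.connectedComponentsWithStats(m.astype(np.uint8)); i=1+np.argmax(st[1:,4]); q=W[L==i]
    (cx,cy),sz,a=cv2.minAreaRect((q[:,:2]*1000).astype(np.float32)); print(n,'box',cx,cy,sz,a)
    th=np.radians(a-90); print(' hole from rect', cx-30*np.cos(th), cy-30*np.sin(th))
    # hole in picture: project pixel to plane z=.08
    p=viewer.camera_params(n); E=np.array(p['extrinsics']); f=210/np.tan(np.radians(p['fovy'])/2)
    v,u=np.where(h); print(' hole px',len(u),u.mean(),v.mean(),u.min(),u.max(),v.min(),v.max(), 'z med',np.nanmedian(g[h]))
    # project nominal aperture circle
    for c in ((.471,.0155,.08),):
        P=E@np.array([*c,1]); print(' aperture projects',p['cx']+f*P[0]/-P[2],p['cy']-f*P[1]/-P[2])
    # darkness-free: bright cover mask, hole = enclosed void
    print(' rodtop',W[t].mean(0).round(4),' shank',W[sh].mean(0).round(4),sh.sum())
E
```

```text
top box 501.57281494140625 12.116939544677734 (99.98631286621094, 160.45558166503906) 85.39643859863281
 hole from rect 471.6695981960615 14.524766008718117
 hole px 51 258.70588235294116 220.45098039215685 255 262 217 224 z med 0.040490061208553696
 aperture projects 258.4061290888193 220.5242385793393
 rodtop [0.516  0.3526 0.1771]  shank [0.5094 0.3812 0.089 ] 49
scene box 499.65179443359375 12.998722076416016 (100.68252563476562, 163.25100708007812) 85.37621307373047
 hole from rect 469.74942951892086 15.417104285609044
 hole px 3 296.0 224.0 295 297 224 224 z med 0.04089708615974086
 aperture projects 295.859255120579 220.73159352008582
 rodtop [0.517  0.354  0.1768]  shank [0.5188 0.3563 0.0886] 97
```

View pics/t8.png

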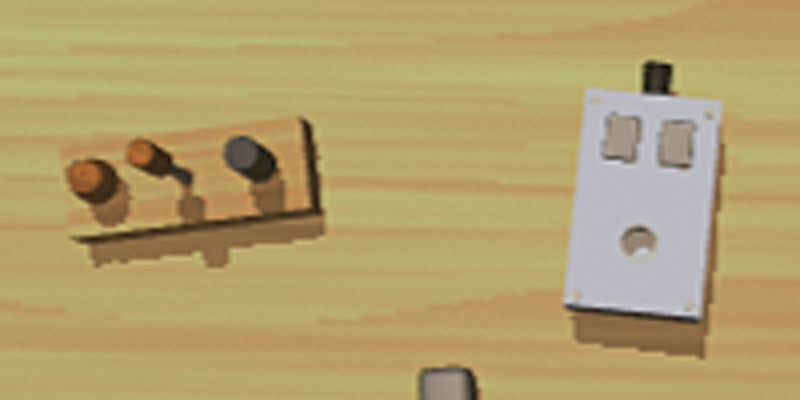

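View pics/s8.png

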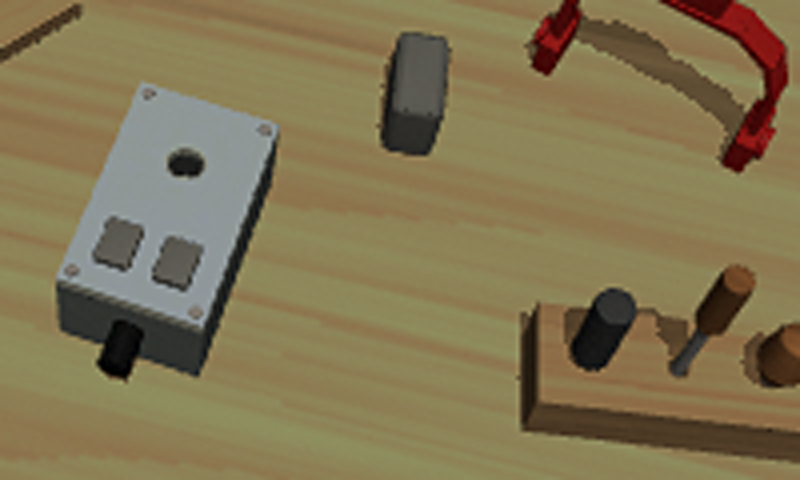

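Hole at (0.471, 0.0153), and both views agree within ~2 mm. The rod is upright in the middle hole at (0.5165, 0.353). Moving over it.

Call:
step_arm(
  targets=[
    {"delta_pos":[0.003,-0.02,0],"twist":0},
    {"delta_pos":[0.006,-0.0405,0],"twist":0},
    {"delta_pos":[0.006,-0.0405,0],"twist":0},
    {"delta_pos":[0.006,-0.0405,0],"twist":0},
    {"delta_pos":[0.006,-0.0405,0],"twist":0},
    {"delta_pos":[0.006,-0.0405,0],"twist":0},
    {"delta_pos":[0.006,-0.0405,0],"twist":0},
    {"delta_pos":[0.006,-0.0405,0],"twist":0},
    {"delta_pos":[0.006,-0.0405,0],"twist":0},
    {"delta_pos":[0.006,-0.0405,0],"twist":0},
    {"delta_pos":[0.006,-0.0405,0],"twist":0},
    {"delta_pos":[0.006,-0.0405,0],"twist":0},
    {"delta_pos":[0.006,-0.0405,0],"twist":0},
    {"delta_pos":[0.006,-0.0405,0],"twist":0},
    {"delta_pos":[0.006,-0.0405,0],"twist":0},
    {"delta_pos":[0.006,-0.0405,0],"twist":0},
    {"delta_pos":[0.0041,-0.0323,0],"twist":0},
    {"delta_pos":[0,0,0],"twist":0},
  ],
)

```text
time: 16.4
position: [0.5143, 0.3565, 0.282]
ee_rot: [3.141, 0.002, 0.152]
contact_force: [0.2, -0.5, -0.1]
width: 0.997
```

Call:
step_arm(
  targets=[
    {"delta_pos":[0,0,0],"twist":-0.157},
    {"delta_pos":[0,0,0],"twist":-0.157},
    {"delta_pos":[0,0,0],"twist":-0.157},
    {"delta_pos":[0,0,0],"twist":-0.157},
    {"delta_pos":[0,0,0],"twist":-0.157},
    {"delta_pos":[0,0,0],"twist":-0.157},
    {"delta_pos":[0,0,0],"twist":-0.157},
    {"delta_pos":[0,0,0],"twist":-0.157},
    {"delta_pos":[0,0,0],"twist":-0.157},
    {"delta_pos":[0,0,0],"twist":-0.159},
    {"delta_pos":[0,0,0],"twist":0},
    {"delta_pos":[0,0,0],"twist":0},
  ],
)

```text
time: 17.9
position: [0.516, 0.3526, 0.2834]
ee_rot: [-3.141, 0.001, 1.715]
contact_force: [-0.6, 1.0, 0.4]
width: 0.999
```

```bash
python3 -c "
from h import *
go(.5165,.353,.128,98.5)
print(robot.state()['qpos'].round(2))"
```

```text
t 17.9 pos [0.516  0.3526 0.2834] rpy deg [-1.7998e+02  3.0000e-02  9.8270e+01] F [-0.6  1.   0.4] w 0.999
 tool delta [0.0004 0.0006 0.1554] twist -0.004053180766998121 then world->tool after twist: [0.0003 0.0005 0.1554]
[-0.87  0.38  0.29  1.63 -0.12  1.15 -0.41]
```

Call:
step_arm(
  targets=[
    {"delta_pos":[0.0003,0.0005,0.02],"twist":0},
    {"delta_pos":[0,0,0.03],"twist":0},
    {"delta_pos":[0,0,0.03],"twist":0},
    {"delta_pos":[0,0,0.025],"twist":0},
    {"delta_pos":[0,0,0.02],"twist":0},
    {"delta_pos":[0,0,0.02],"twist":0},
    {"delta_pos":[0,0,0.01],"twist":0},
    {"delta_pos":[0,0,0],"twist":0},
  ],
)

```text
time: 18.9
position: [0.5162, 0.3537, 0.128]
ee_rot: [-3.141, 0.001, 1.718]
contact_force: [-0.6, 0.0, -0.7]
width: 1.003
```

```bash
python3 -c "
from h import *
go(.5165,.353,.128,98.5)"; python3 look.py scene s9 150 300 340 490 4
```

```text
t 18.9 pos [0.5162 0.3537 0.128 ] rpy deg [-1.7995e+02  3.0000e-02  9.8460e+01] F [-0.6  0.  -0.7] w 1.003
 tool delta [-0.0007  0.0002 -0.    ] twist -0.0006960643417071033 then world->tool after twist: [-0.0007  0.0002 -0.    ]
```

View pics/s9.png

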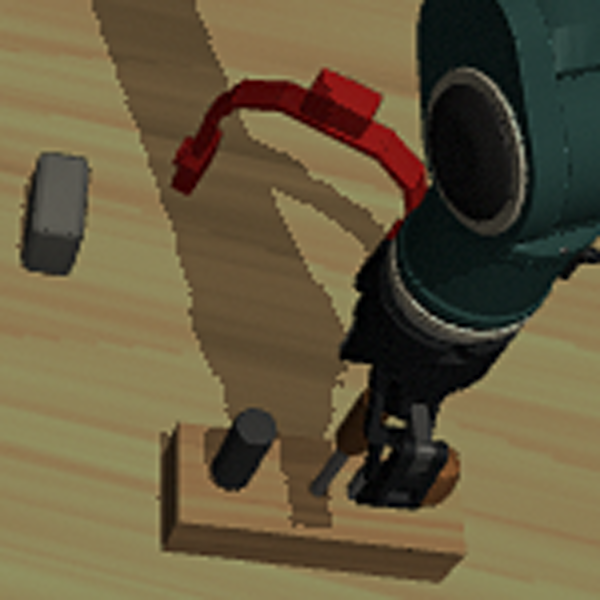

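```bash
python3 -c "
from h import *
p=viewer.camera_params('scene');E=np.array(p['extrinsics']);f=210/np.tan(np.radians(p['fovy'])/2)
for c in [(.5165,.353,.05),(.5165,.353,.118),(.5165,.353,.177),(.516,.353,.141),(.565,.36,.141),(.565,.36,.19),(.467,.346,.141),(.508,.41,.112)]:
    P=E@np.array([*c,1]); u,v=p['cx']+f*P[0]/-P[2],p['cy']-f*P[1]/-P[2]; print(c,round((u-340)*4),round((v-150)*4))
"
```

```text
(0.5165, 0.353, 0.05) 313 488
(0.5165, 0.353, 0.118) 344 443
(0.5165, 0.353, 0.177) 374 400
(0.516, 0.353, 0.141) 355 426
(0.565, 0.36, 0.141) 360 502
(0.565, 0.36, 0.19) 386 468
(0.467, 0.346, 0.141) 351 353
(0.508, 0.41, 0.112) 437 458
```

The front fingertip at (360,497) matches its projected position, so the rod is centred between the jaws. Closing.

Call:
step_arm(
  targets=[
    {"delta_pos":[0,0,0],"twist":0},
    {"delta_pos":[0,0,0],"twist":0},
    {"delta_pos":[0,0,0],"twist":0},
    {"delta_pos":[0,0,0],"twist":0},
    {"delta_pos":[0,0,0],"twist":0},
    {"delta_pos":[0,0,0],"twist":0},
  ],
  grip=0,
  force=100,
)

```text
time: 19.7
position: [0.5164, 0.354, 0.1291]
ee_rot: [3.141, -0.0, 1.719]
contact_force: [-1.8, -0.9, 5.1]
width: 0.208
```

Call:
step_arm(
  targets=[
    {"delta_pos":[0,0,-0.01],"twist":0},
    {"delta_pos":[0,0,-0.02],"twist":0},
    {"delta_pos":[0,0,-0.03],"twist":0},
    {"delta_pos":[0,0,-0.03],"twist":0},
    {"delta_pos":[0,0,-0.03],"twist":0},
    {"delta_pos":[0,0,-0.02],"twist":0},
    {"delta_pos":[0,0,0],"twist":0},
    {"delta_pos":[0,0,0],"twist":0},
  ],
)

```text
time: 20.7
position: [0.5159, 0.3536, 0.2682]
ee_rot: [-3.141, 0.0, 1.719]
contact_force: [-0.4, 0.2, -2.2]
width: 0.209
```

```bash
python3 look.py scene s10 150 300 340 490 4; python3 look.py top t10 150 300 80 280 4;python3 -c "
from h import *
go(.471,.0153,.27,98.5)
"
python3 - <<'E'
from h import *
for n in('top','scene'):
    W=np.load(n+'W.npy'); X,Y,g=W[...,0],W[...,1],W[...,2]
    with np.errstate(invalid='ignore'):
        m=(abs(Y-.353)<.03)&(abs(X-.5165)<.03)&(g>.11)&(g<.25)
    q=W[m]; print(n,len(q))
    for a in np.arange(.12,.25,.02):
        r=q[abs(q[:,2]-a)<.01]
        if len(r): print(round(a,3),len(r),r.mean(0).round(4),r.min(0).round(4),r.max(0).round(4))
E
```

```text
t 20.8 pos [0.5158 0.3535 0.2675] rpy deg [-1.799e+02  6.000e-02  9.847e+01] F [ 0.   0.1 -1. ] w 0.207
 tool delta [-0.3279 -0.0941 -0.002 ] twist -0.00047691607576627604 then world->tool after twist: [-0.3278 -0.0943 -0.0025]
top 33
0.16 4 [0.5152 0.3502 0.1594] [0.5125 0.3492 0.155 ] [0.519  0.3509 0.164 ]
0.18 8 [0.5145 0.3497 0.1792] [0.5116 0.3484 0.1702] [0.5184 0.3519 0.1899]
0.2 9 [0.5149 0.3505 0.2005] [0.5114 0.3487 0.1907] [0.5201 0.3531 0.2077]
0.22 9 [0.515  0.3497 0.2235] [0.5112 0.3487 0.211 ] [0.5194 0.3516 0.2295]
0.24 3 [0.5151 0.3492 0.2387] [0.513  0.348  0.2351] [0.5178 0.3501 0.2428]
scene 99
0.16 14 [0.5173 0.3531 0.1612] [0.5127 0.35   0.155 ] [0.5202 0.358  0.1684]
0.18 22 [0.5172 0.3533 0.1808] [0.5133 0.3499 0.1702] [0.5222 0.3585 0.1894]
0.2 18 [0.5176 0.353  0.2013] [0.5132 0.3499 0.1904] [0.5206 0.358  0.2098]
0.22 23 [0.5175 0.3536 0.2201] [0.5118 0.3498 0.2102] [0.5201 0.3588 0.2296]
0.24 22 [0.5173 0.3528 0.2398] [0.5127 0.3499 0.2316] [0.5214 0.3575 0.2493]
```

View pics/s10.png

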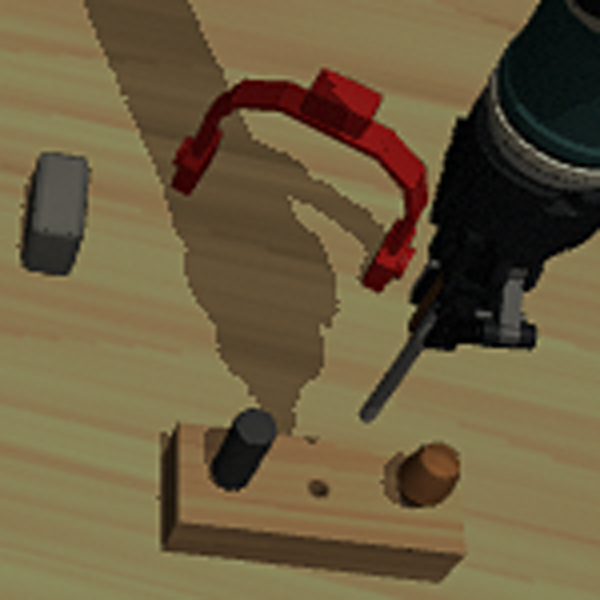

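View pics/t10.png

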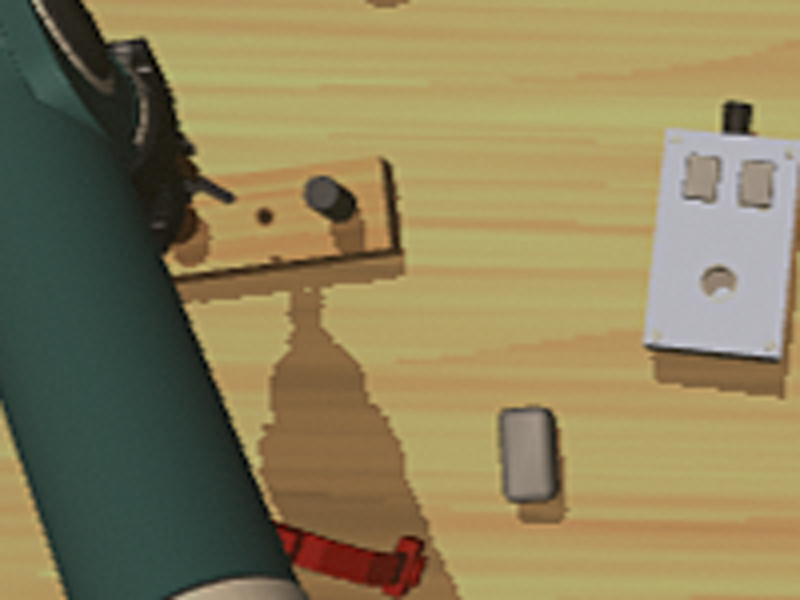

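Rod held upright, straight under the TCP (tip z≈0.152), hole in the block empty and the other tools still in place. Moving over the box hole.

Call:
step_arm(
  targets=[
    {"delta_pos":[0,0,-0.02],"twist":0},
    {"delta_pos":[-0.014,-0.004,0],"twist":0},
    {"delta_pos":[-0.033,-0.0095,0],"twist":0},
    {"delta_pos":[-0.033,-0.0095,0],"twist":0},
    {"delta_pos":[-0.033,-0.0095,0],"twist":0},
    {"delta_pos":[-0.033,-0.0095,0],"twist":0},
    {"delta_pos":[-0.033,-0.0095,0],"twist":0},
    {"delta_pos":[-0.033,-0.0095,0],"twist":0},
    {"delta_pos":[-0.033,-0.0095,0],"twist":0},
    {"delta_pos":[-0.033,-0.0095,0],"twist":0},
    {"delta_pos":[-0.033,-0.0095,0],"twist":0},
    {"delta_pos":[-0.0169,-0.0046,0],"twist":0},
    {"delta_pos":[0,0,0.03],"twist":0},
    {"delta_pos":[0,0,0.02],"twist":0},
    {"delta_pos":[0,0,0],"twist":0},
    {"delta_pos":[0,0,0],"twist":0},
  ],
)

```text
time: 22.8
position: [0.4719, 0.0158, 0.239]
ee_rot: [3.141, 0.0, 1.719]
contact_force: [-0.2, 0.5, -1.8]
width: 0.211
```

```bash
python3 look.py scene s11 150 300 230 380 4;python3 -c "
from h import *
go(.471,.0153,.218,98.5)
for n in ('scene',):
    p=viewer.camera_params('scene');E=np.array(p['extrinsics']);f=210/np.tan(np.radians(p['fovy'])/2)
    s=robot.state()['position']
    for c in [(.471,.0153,.08),(s[0],s[1],s[2]-.116)]:
        P=E@np.array([*c,1]); u,v=p['cx']+f*P[0]/-P[2],p['cy']-f*P[1]/-P[2]; print(c,round((u-230)*4),round((v-150)*4))
"
python3 - <<'E'
from h import *
for n in('scene',):
    W=np.load(n+'W.npy'); X,Y,g=W[...,0],W[...,1],W[...,2]
    with np.errstate(invalid='ignore'):
        m=(abs(Y-.0153)<.02)&(abs(X-.471)<.02)&(g>.09)&(g<.25)
    q=W[m]; print(n,len(q), q[:,2].min())
    for a in np.arange(.1,.25,.02):
        r=q[abs(q[:,2]-a)<.01]
        if len(r): print(round(a,3),len(r),r.mean(0).round(4),r.min(0).round(4),r.max(0).round(4))
E
```

```text
t 22.85 pos [0.4722 0.0158 0.2393] rpy deg [ 1.7992e+02 -1.0000e-02  9.8490e+01] F [ 0.8 -0.7 -1.6] w 0.212
 tool delta [-0.0003 -0.0013  0.0213] twist -0.0001359906377933484 then world->tool after twist: [-0.0003 -0.0012  0.0213]
(0.471, 0.0153, 0.08) 263 283
(np.float64(0.4721662966926748), np.float64(0.015822853958780754), np.float64(0.12332155712951652)) 266 251
scene 83 0.12617375460504077
0.12 4 [0.4737 0.0177 0.1273] [0.4714 0.0155 0.1262] [0.4752 0.0198 0.1296]
0.14 11 [0.4738 0.0169 0.1392] [0.4714 0.0144 0.1305] [0.4755 0.0199 0.1478]
0.16 19 [0.4735 0.0176 0.1598] [0.4695 0.0136 0.1505] [0.4762 0.0213 0.1698]
0.18 18 [0.4735 0.0171 0.1811] [0.4711 0.0125 0.1721] [0.4775 0.0213 0.1897]
0.2 13 [0.4743 0.0175 0.1999] [0.4726 0.0152 0.1904] [0.4771 0.0202 0.209 ]
0.22 8 [0.4749 0.0175 0.2159] [0.4735 0.0147 0.2116] [0.476  0.0203 0.2217]
0.24 10 [0.4862 0.0174 0.2452] [0.4805 0.0075 0.2305] [0.4897 0.0288 0.2491]
```

View pics/s11.png

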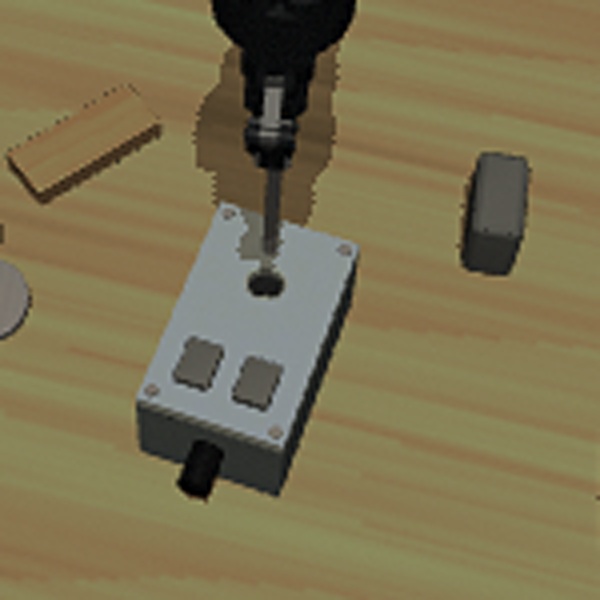

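Rod sits directly above the hole (tip at (270,250), hole at (265,284) in the crop, matching the projections). Descending into it.

Call:
step_arm(
  targets=[
    {"delta_pos":[0,-0.0008,0.015],"twist":0},
    {"delta_pos":[0,0,0.015],"twist":0},
    {"delta_pos":[0,0,0.015],"twist":0},
    {"delta_pos":[0,0,0.015],"twist":0},
    {"delta_pos":[0,0,0.01],"twist":0},
    {"delta_pos":[0,0,0.005],"twist":0},
    {"delta_pos":[0,0,0],"twist":0},
    {"delta_pos":[0,0,0],"twist":0},
  ],
)

```text
time: 23.85
position: [0.4712, 0.0156, 0.164]
ee_rot: [3.141, -0.0, 1.719]
contact_force: [0.4, -0.4, -0.6]
width: 0.211
```

```bash
python3 look.py scene s12 150 300 230 380 4;python3 -c "
from h import *
go(.471,.0153,.148,98.5)"
```

```text
t 23.9 pos [0.4712 0.0156 0.1641] rpy deg [ 1.7994e+02 -1.0000e-02  9.8480e+01] F [-0.3 -0.7 -0.9] w 0.21
 tool delta [-0.0003 -0.0003  0.0161] twist -0.00040720656224824126 then world->tool after twist: [-0.0003 -0.0003  0.0161]
```

View pics/s12.png

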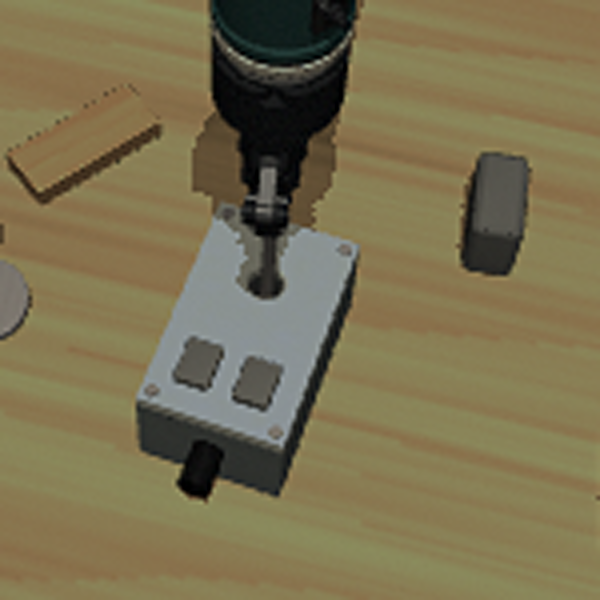

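Rod is in the hole without touching. Pressing, with the force read at each step.

Call:
step_arm(
  targets=[
    {"delta_pos":[0,0,0.004],"twist":0},
    {"delta_pos":[0,0,0.004],"twist":0},
    {"delta_pos":[0,0,0],"twist":0},
    {"delta_pos":[0,0,0],"twist":0},
  ],
  force=120,
)

```text
time: 24.4
position: [0.471, 0.0156, 0.1557]
ee_rot: [3.141, -0.0, 1.719]
contact_force: [0.9, -0.3, 0.9]
width: 0.206
```

Call:
step_arm(
  targets=[
    {"delta_pos":[0,0,0.003],"twist":0},
    {"delta_pos":[0,0,0],"twist":0},
    {"delta_pos":[0,0,0],"twist":0},
  ],
)

```text
time: 24.78
position: [0.471, 0.0156, 0.1527]
ee_rot: [3.141, -0.0, 1.719]
contact_force: [0.1, -0.5, 2.8]
width: 0.205
```

Call:
step_arm(
  targets=[
    {"delta_pos":[0,0,0.003],"twist":0},
    {"delta_pos":[0,0,0],"twist":0},
    {"delta_pos":[0,0,0],"twist":0},
  ],
)

```text
time: 25.15
position: [0.471, 0.0156, 0.1497]
ee_rot: [3.141, 0.0, 1.719]
contact_force: [0.7, 0.4, 3.3]
width: 0.2
```

Call:
step_arm(
  targets=[
    {"delta_pos":[0,0,0.002],"twist":0},
    {"delta_pos":[0,0,0],"twist":0},
    {"delta_pos":[0,0,0],"twist":0},
  ],
)

```text
time: 25.52
position: [0.4714, 0.0155, 0.1488]
ee_rot: [3.14, -0.001, 1.719]
contact_force: [-2.3, -0.6, 14.7]
width: 0.209
```

The force jumped from ~3 N to ~15 N, above the 5 N spring force, so the button is on its hard stop. Checking that it holds steady and that the headband is still hung.

Call:
step_arm(
  targets=[
    {"delta_pos":[0,0,0.0003],"twist":0},
    {"delta_pos":[0,0,0],"twist":0},
    {"delta_pos":[0,0,0],"twist":0},
    {"delta_pos":[0,0,0],"twist":0},
    {"delta_pos":[0,0,0],"twist":0},
    {"delta_pos":[0,0,0],"twist":0},
  ],
)

```text
time: 26.28
position: [0.4714, 0.0156, 0.1487]
ee_rot: [3.14, -0.001, 1.719]
contact_force: [-2.5, -1.3, 16.9]
width: 0.206
```

```bash
python3 look.py scene s13 90 330 90 470 2;python3 -c "
from h import *
go(.471,.0153,.148,98.5)"
```

```text
t 26.32 pos [0.4714 0.0155 0.1487] rpy deg [ 1.7993e+02 -4.0000e-02  9.8470e+01] F [-3.1 -0.8 16.7] w 0.212
 tool delta [-0.0002 -0.0005  0.0007] twist -0.0005519699895986108 then world->tool after twist: [-0.0002 -0.0005  0.0007]
```

View pics/s13.png

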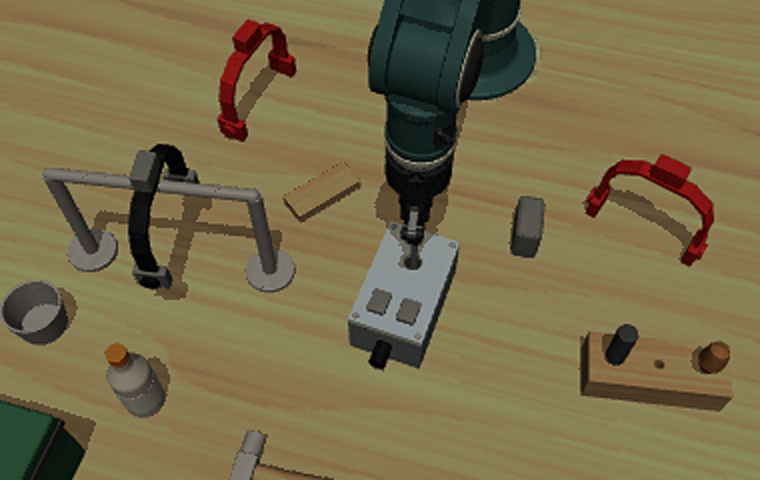

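The headband hangs on the bar at (145,170). The rod is in the hole at (412,262) with a steady 17 N, and nothing else has moved. Handing in.

```bash
python3 -c "
from h import *
print(robot.hand_in())"
```

```text
the job is handed in; nothing more can be done
None
```

I hung the black headband over the rail and let go of it. Then I took the reset rod from the block's middle hole, lowered it through the cover hole and pressed the button. I handed in at about 26 s of the 59 s allowed, still gripping the rod and holding the button down.

- **Button:** force stayed at about 3 N through the travel, then rose to about 15 N on the last 2 mm step and held at about 17 N. The spring needs only about 5 N, so I take this as the hard stop. The tool moved about 7–8 mm from first contact, which fits the 8 mm travel. I could not read the button's travel directly.
- **Headband:** the last picture shows it hanging still, with one leg on each side of the bar.
- **Everything else:** the punch and bradawl are still in the block. Everything else in the last picture is where it was, but it did not show the jar or all of the hammer; the arm never went near them.

None of the checks failed. The two cameras disagreed by up to about 2 mm on the hole and rod positions, well inside the 7.5 mm clearance around the rod in the hole.

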